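# Click the towel warmer to setting three and start it

### The arm

A 6-joint arm with a two-finger parallel gripper is mounted at the origin on the work surface. World frame = base frame: x ahead of the robot, y to its left, z up, the work surface at z = 0. Lengths are in mm, angles in rad, forces in N, time in s.
With the tool pointing down it reaches from about 350 to 875 mm from the base axis. Payload 4.2 kg.
Tool frame: the origin (TCP) lies between the finger pads; the fingertips stand 11 mm ahead of it and the grasp point (between the pads) lies 8 mm behind it; z points along the fingers, y is the direction in which the jaws open and shut (so a half turn about z gives the same grasp; the last joint's range is limited). The gripper opens to 85 mm and grips with 20 to 120 N. Pads are 22 mm wide; open, the fingers measure 114 mm over their backs; the gripper's body (76 mm by 85 mm) begins 54 mm behind the grasp point. The pads swing forward as they close: fully open they stand 13 mm farther back than shut.
Start: joints at [1.54, 0.385, 0.008, 0, -1.194, -0.259], TCP at [178.568, 598.926, 242.312] pointing down, gripper open.
Joint ranges: [-3.14, 3.14], [-1.21, 2.06], [-1.07, 1.41], [-3.16, 2.05], [-2.99, -0.16], [-3.1, 3.1]. Speed limits (rad/s): [2.79, 2.79, 3.14, 3.14, 3.14, 3.14].

### API

Orientations are given as a unit quaternion [x, y, z, w].
In Python, from bench import * gives the robot as it stands.
- The arm moves only by the tool servo_tool, never from a script. Its argument "rows" is a list of rows, each a list of 7 numbers: the opening, from 0 (shut) to 1 (fully open), then the shift along the tool's x, y, z in cm, then the turn, a rotation vector about the tool's x, y, z in degrees. A call has 1 to 12 rows; each row shifts and turns the commanded pose from where the row before left it, along the tool's axes as they then stand; what a row does not reach is not made up. A row lasts 1/10 s, in which the tool goes at most 50 mm and 8.59 degrees, less where a joint would pass 70% of its speed; a pose out of reach is approached as far as the arm can. A call is refused whole if a number of a shift passes 5 or a number of a turn 8.59, either way. A call with a gripper value outside its range is refused whole. The fingers move at their own pace and stop on an object; the grip force is fixed at half the most. Time passes only in rows, so rows that do not move let the fingers close. It gives the time, the measured TCP pose, the force and the opening at its end, in the units of the state.
- read_state(): the state, without advancing time (a new reading comes with each control period).
- get_image(name): name is "scene" or "top"; returns a dict with "image" (384x512x3 uint8, red, green, blue), "mtx" (3x3 intrinsics, pixels), "extrinsics" (4x4, takes a point from camera to world coordinates). Camera axes: x right, y up, looking along -z (the intrinsics and any distortion apply to the point x, -y, -z); pixel columns grow to the right and rows downward; lengths in mm; the calibration is good to about 2 mm. A picture is of the moment at which its call begins. There is no depth.
- job_done(): hands the job in, once; it reports no verdict.
The state is a dict: "clock": time; "joints": joint angles; "joint_vel": joint speeds; "joint_efforts": joint torques, N m; "position": TCP position; "ee_rot": TCP orientation; "contact_force": force on the tool from outside, world axes, zero at the start; "wrist_torque": the same for the moment, N m; "gripper_width": finger opening in mm.
Only numpy, scipy, OpenCV 4.12 (cv2) and the standard library are available. Lean on these libraries where they do the work, as an engineer would, in place of code of your own. Each camera call takes 0.05 s, during which the arm holds its last target. There are 200 camera calls.

### The job

With a fingertip only, turn the knurled dial of the towel-warmer control clockwise by friction until it clicks into the third of its four settings (the one marked with three pips) and let go of it, then press the start button fully down and let it spring back. Do not pick up or pinch anything, and leave all the loose things in the niche standing where they are.

Things in the scene. Friction and masses are not known exactly. Their poses are not given: they have to be found in the camera images.
- control: the towel-warmer control: a white plastic housing fixed to the niche floor, 200 mm (its x) by 150 mm (its y) by 45 mm tall, turned up to 0.4 rad either way; origin at the centre of its underside, 12 mm above the work surface; z up. The dial's axis is at +30 mm on its x, the start button at -68 mm on its x, on the side nearer the robot
- dial_hub (a point): centre of the dial's flat top face, on its vertical axis, 65 mm above the housing's underside. The dial is an aluminium disc 90 mm across and 20 mm tall on top of the housing, with a knurled rim and a flat bare top that may be pressed; too wide to pinch
- dial_pointer (a point): outer end of the dark line inlaid in the dial's top, 43 mm from dial_hub, same height; turns with the dial. The settings are marked on the housing 58 mm from the dial's axis with one, two, three and four small dark pips; the pointer aims at them when it lies at +0.9, +0.3, -0.3, -0.9 rad from the control's x axis (anticlockwise positive)
- dial (a joint): dial angle in rad, growing clockwise seen from above. Sprung detents pull it into the nearest of four settings: 0, 0.6, 1.2, 1.8; humps half-way between. It settles in the first or second within the first half second. Each hump takes about 0.07 N m to pass, after which the dial snaps on by itself if left free. Stops at -0.12 and 1.92
- start_top (a point): centre of the top of the start button, a white round push button 28 mm across in a low grey collar; 22 mm above the top of the housing when released; the point moves with the button
- start (a joint): travel of the start button, 0 released, 0.006 m fully down; a spring button that takes about 4 N to push fully down and springs back when released
- bottle: dark green glass bottle with a screw cap, 64 mm across, 170 mm tall, loose; origin at the centre of its underside, z up
- brush_stand: empty white plastic shaving-brush stand (round foot 72 mm across, post and two open arms, 116 mm tall), loose; origin at the centre of its underside, z up
- cup: white ceramic cup, 74 mm across, 85 mm tall, loose; origin at the centre of its underside, z up
- pill_organiser: blue plastic pill organiser with seven flip lids, 180 x 42 x 25 mm, its length along its x, loose, to the robot's left of the control; origin at the centre of its underside, z up
- tweezers_case: flat steel tweezers case, 100 x 24 x 13 mm, its length along its x, loose, lying close beside the control on the robot's right; origin at the centre of its underside, z up
- cream_jar: small round cream jar, 48 mm across, 42 mm tall, loose, close beside the control on the robot's left; origin at the centre of its underside, z up
- soap_box: closed grey soap box, 95 x 65 x 32 mm, loose, farther to the robot's right; origin at the centre of its underside, z up

How it is judged (in metres and radians):
On the way, in this order (a step that is already met when the one before it is completed fails the run):
1. the dial rests in the third setting, released (value of joint dial between 1.12 and 1.28 rad and contact force between each of the arm, the fingers and control below 0.1 N), for 0.2 s.
2. the start button is pressed down with the dial in the third setting (value of joint dial between 1.12 and 1.28 rad and value of joint start above 0.0045 m), for 0.04 s.
At the end, for the whole second after the job is handed in: The dial rests in its third setting (joint 1.20, within 0.08 rad), the start button was pressed at least three quarters down (4.5 of 6 mm) after the dial was set and let go, and it has sprung back (less than 1.5 mm down) (value of joint dial between 1.12 and 1.28 rad and velocity of joint dial between -0.1 and 0.1 rad/s and value of joint start below 0.0015 m); the robot touches nothing.
It fails at once if a loose thing in the niche (bottle, brush stand, cup, pill organiser, tweezers case, cream jar, soap box) is shifted or lifted more than 25 mm (distance of any of bottle, brush_stand, cup, pill_organiser, tweezers_case, cream_jar, soap_box from where it was at the start of the episode above 0.025 m).
It fails at once if a loose thing in the niche is tipped more than 0.5 rad (angle between any of bottle, brush_stand, cup, pill_organiser, tweezers_case, cream_jar, soap_box's own z axis and vertical above 0.5 rad).
It also fails if it takes over 48 s, if anything falls off the work surface, if the arm or the gripper's body presses on something with over 40 N, if the wrist force passes 120 N, or if a joint passes its speed limit or range.

## Working session

There is one attempt and no reset: what is moved stays moved. The work goes in short steps, Python scripts to look and compute and a tool call to move; the robot and the scene stay as the last step left them, time stands still between calls to the robot, and variables do not carry over. Pictures are saved under pics/ and viewed, about 8 in all and at most 12, crops included, and the job is handed in when it is done.

Besides the shell and the picture viewer there is one more tool, called after "Emit:" in YAML: its name, and indented under it one key for each argument. servo_tool: Moves the arm, as the interface text tells. Its arguments: {"type":"object","properties":{"rows":{"type":"array","items":{"type":"array","items":{"type":"number"}}}},"required":["rows"]}

```bash
mkdir -p pics
cat > h.py <<'E'
from bench import *
import numpy as np, cv2
def shot(n,f):
    d=get_image(n); np.savez('pics/'+f+'.npz',**{k:np.array(v) for k,v in d.items() if k in('image','mtx','extrinsics')})
    cv2.imwrite('pics/'+f+'.png',d['image'][:,:,::-1]); print([k for k in d]); return d
def ray(d,px,z):
    K=np.array(d['mtx']);E=np.array(d['extrinsics']);p=np.linalg.solve(K,[px[0],px[1],1]);v=E[:3,:3]@[p[0],-p[1],-p[2]];o=E[:3,3]
    return o+v*(z-o[2])/v[2]
def proj(d,P):
    E=np.array(d['extrinsics']);c=E[:3,:3].T@(np.array(P)-E[:3,3]);q=np.array(d['mtx'])@[c[0],-c[1],-c[2]];return q[:2]/q[2]
E
python3 - <<'E'
from h import *
print(read_state())
a=shot('top','t0');b=shot('scene','s0')
print(np.array(a['extrinsics']).round(3),np.array(a['mtx']))
v=np.hstack([a['image'],b['image']])[:,:,::-1]
cv2.imwrite('pics/top2.png',cv2.resize(a['image'][:,:,::-1],(800,600)))
E
```

```text
{'clock': 0.0, 'joints': array([ 1.53961419e+00,  3.85556725e-01,  6.62366381e-03, -5.19249534e-04,
       -1.19399974e+00, -2.58617414e-01]), 'joint_vel': array([-1.86546758e-03,  1.11184246e-03,  6.81890656e-04, -6.67381423e-04,
        9.96061371e-04,  4.22998404e-05]), 'joint_efforts': array([-1.18532738e-03, -3.92288160e+01,  1.88399327e+01,  4.18620184e+00,
       -4.65793230e-03,  2.42641043e-06]), 'position': array([178.4048911 , 598.40778997, 241.21760667]), 'ee_rot': array([ 9.89505954e-01, -1.44487951e-01, -1.18535052e-04,  1.08871962e-03]), 'contact_force': array([ 0.07494126, -0.02004636, -0.12841016]), 'wrist_torque': array([-0.00165486,  0.03336127,  0.00617322]), 'gripper_width': 85.48228722648687}
['image', 'mtx', 'extrinsics']
['image', 'mtx', 'extrinsics']
[[-1.300000e-02  9.840000e-01 -1.790000e-01  3.608200e+02]
 [-1.000000e+00 -1.300000e-02  4.000000e-03 -1.073200e+01]
 [ 2.000000e-03  1.790000e-01  9.840000e-01  1.398224e+03]
 [ 0.000000e+00  0.000000e+00  0.000000e+00  1.000000e+00]] [[498.33057839   0.         252.82184839]
 [  0.         498.33057839 190.74594325]
 [  0.           0.           1.        ]]
```

View pics/top2.png

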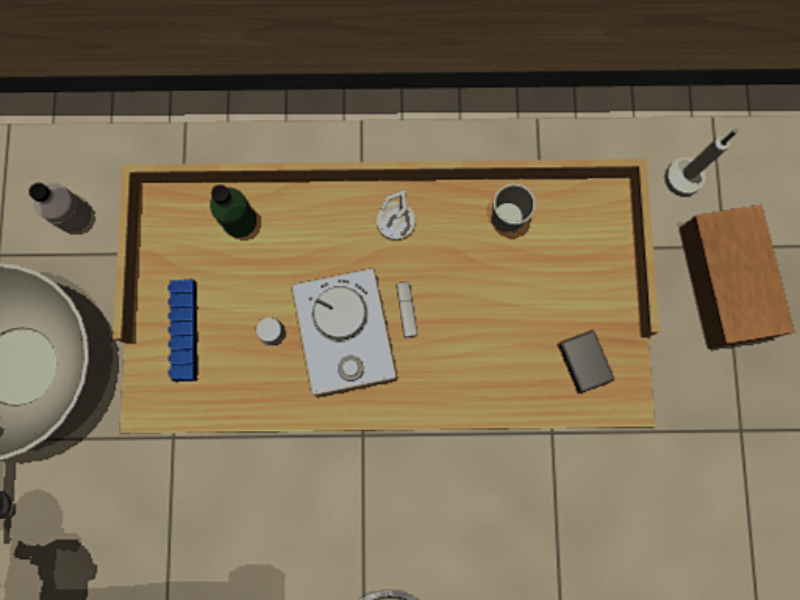

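View pics/s0.png

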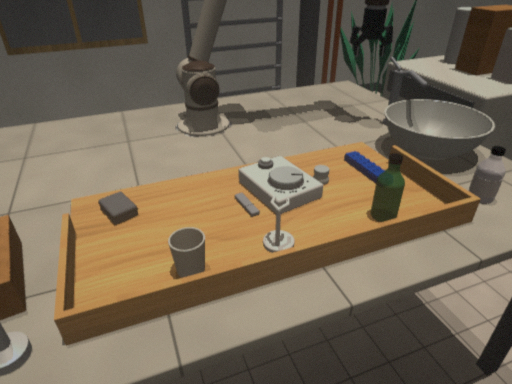

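The top view shows the control centred near (345,330) in the 800x600 image. The dial is at (340,313) with its pointer to the upper left, and the button is at (350,368). The bottle, stand and cup are behind, the cream jar at (270,330) is on the left, and the tweezers case at (406,309) is on the right.

Run:
```python
from h import *
d=dict(np.load('pics/t0.npz'));im=d['image']
g=cv2.cvtColor(im,cv2.COLOR_RGB2GRAY)
hsv=cv2.cvtColor(im,cv2.COLOR_RGB2HSV)
m=((hsv[...,1]<60)&(hsv[...,2]>120)).astype(np.uint8)
m[:, :180]=0;m[:,258:]=0;m[:165]=0;m[260:]=0
cs,_=cv2.findContours(m,cv2.RETR_EXTERNAL,cv2.CHAIN_APPROX_NONE);c=max(cs,key=cv2.contourArea)
P=np.array([ray(d,p[0],57)[:2] for p in c]).astype(np.float32)
r=cv2.minAreaRect(P);print('rect',r,cv2.boxPoints(r).round(0).tolist())
# nominal points
for n,p,z in (('dial',(340,313),77),('btn',(350,368),79),('ptr',(318,301),77),('case',(406,309),13),('jar',(270,330),42),('bottle',(222,195),170),('stand',(395,205),100),('cup',(514,200),85)):
    print(n,ray(d,(p[0]*.64,p[1]*.64),z).round(1))
x0,y0,x1,y1=180,165,270,260
cv2.imwrite('pics/crop.png',cv2.resize(im[y0:y1,x0:x1,::-1],None,fx=6,fy=6,interpolation=cv2.INTER_CUBIC))
```

```text
rect ((549.81103515625, 75.98912811279297), (196.6324920654297, 146.60379028320312), 10.959785461425781) [[439.0, 129.0], [467.0, -15.0], [660.0, 23.0], [632.0, 167.0]]
dial [576.5  79.   77. ]
btn [481.5  62.   79. ]
ptr [597.9 116.9  77. ]
case [592.7 -35.6  13. ]
jar [553.5 204.4  42. ]
bottle [760.1 266.4 170. ]
stand [761.  -17.9 100. ]
cup [ 772.1 -226.9   85. ]
```

View pics/crop.png

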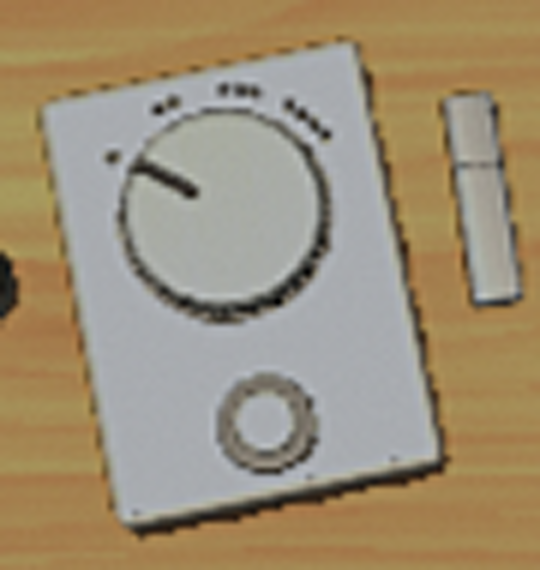

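The pixels put the hub at about (578,80), the button at about (482,63), and the control's yaw at about 0.19 rad. These agree with the 98 mm hub-to-button spacing. The pointer is at +0.87, so the dial is in the first setting. I'll shut the fingers and go above the start of the arc.

Emit:
servo_tool:
  rows:
    - [0,3.4,2.2,0,0,0,0]
    - [0,3.4,2.2,0,0,0,0]
    - [0,3.4,2.2,0,0,0,0]
    - [0,3.4,2.2,0,0,0,0]
    - [0,3.4,2.2,0,0,0,0]
    - [0,3.4,2.2,0,0,0,0]
    - [0,3.4,2.2,0,0,0,0]
    - [0,3.4,2.2,0,0,0,0]

```text
clock: 0.9
position: [389.5, 351.0, 242.1]
ee_rot: [0.99, -0.144, -0.0, 0.0]
contact_force: [0.2, 0.4, 0.6]
gripper_width: -0.0
```

Emit:
servo_tool:
  rows:
    - [0,3.4,2.2,0,0,0,0]
    - [0,3.4,2.2,0,0,0,0]
    - [0,3.4,2.2,0,0,0,0]
    - [0,3.4,2.2,0,0,0,0]
    - [0,3.4,2.2,0,0,0,0]
    - [0,3.4,2.2,0,0,0,0]
    - [0,3.4,2.2,0,0,0,0]
    - [0,3.4,2.2,0,0,0,0]
    - [0,0,0,0,0,0,0]
    - [0,0,0,0,0,0,0]

```text
clock: 1.9
position: [599.2, 105.3, 241.3]
ee_rot: [0.989, -0.145, -0.001, 0.0]
contact_force: [0.2, -0.4, -0.8]
gripper_width: -0.3
```

Emit:
servo_tool:
  rows:
    - [0,0,0.3,4,0,0,0]
    - [0,0,0,4,0,0,0]
    - [0,0,0,4,0,0,0]
    - [0,0,0,1.5,0,0,0]
    - [0,0,0,0,0,0,0]
    - [0,0,0,0,0,0,0]

```text
clock: 2.5
position: [598.5, 104.3, 108.1]
ee_rot: [0.99, -0.143, 0.0, -0.0]
contact_force: [-0.6, 0.4, 0.6]
gripper_width: 0.0
```

Run:
```python
from h import *
s=read_state();print(s['position'],s['joints'],s['contact_force'])
a=shot('top','t1');b=shot('scene','s1')
p=proj(b,[578,80,77]);print(p,proj(a,[578,80,77]));A=a['image'][150:270,165:285];x,y=p.astype(int)
B=b['image'][y-60:y+60,x-60:x+60]
f=lambda q:cv2.resize(q,(400,400),interpolation=cv2.INTER_CUBIC)
cv2.imwrite('pics/c1.png',np.hstack([f(A),f(B)])[:,:,::-1])
```

```text
[598.54158782 104.31296731 108.07085797] [ 4.38917183e-01  4.77796186e-01 -2.09280347e-01  5.89588286e-04
 -8.82928146e-01  8.43629574e-01] [-0.60314152  0.41342167  0.62598431]
['image', 'mtx', 'extrinsics']
['image', 'mtx', 'extrinsics']
[285.28129972 172.94004093] [217.23957223 199.7660651 ]
```

View pics/c1.png

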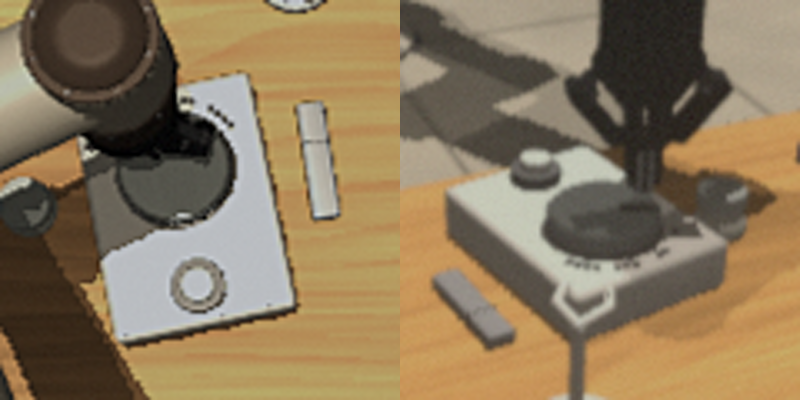

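The finger is above the far-left part of the dial top, as planned, and nothing else is nearby. I'll descend until contact.

Emit:
servo_tool:
  rows:
    - [0,0,0,1.0,0,0,0]
    - [0,0,0,0.7,0,0,0]
    - [0,0,0,0.2,0,0,0]
    - [0,0,0,0.1,0,0,0]
    - [0,0,0,0,0,0,0]
    - [0,0,0,0,0,0,0]

```text
clock: 3.2
position: [598.3, 102.9, 88.1]
ee_rot: [0.99, -0.144, -0.0, 0.0]
contact_force: [-2.7, 0.2, 5.2]
gripper_width: -0.0
```

Emit:
servo_tool:
  rows:
    - [0,0,0,0.1,0,0,0]
    - [0,0,0,0.1,0,0,0]
    - [0,0,0,0,0,0,0]
    - [0,0,0,0,0,0,0]

```text
clock: 3.6
position: [598.8, 102.7, 88.0]
ee_rot: [0.99, -0.144, 0.001, 0.0]
contact_force: [-4.5, -1.6, 13.1]
gripper_width: -0.3
```

Contact is at TCP z 88, which matches a dial top at 77 plus 11 mm of fingertip, and the press is about 13 N. I'll sweep clockwise about the hub at 30 mm radius, 5° per row.

Emit:
servo_tool:
  rows:
    - [0,0.23,0.125,0,0,0,5]
    - [0,0.23,0.125,0,0,0,5]
    - [0,0.23,0.125,0,0,0,5]
    - [0,0.23,0.125,0,0,0,5]
    - [0,0.23,0.125,0,0,0,5]
    - [0,0.23,0.125,0,0,0,5]
    - [0,0.23,0.125,0,0,0,5]

```text
clock: 4.3
position: [608.5, 87.8, 88.0]
ee_rot: [0.9, -0.437, 0.001, -0.001]
contact_force: [-4.0, 1.5, 12.3]
gripper_width: -0.2
```

Emit:
servo_tool:
  rows:
    - [0,0.23,0.125,0,0,0,5]
    - [0,0.23,0.125,0,0,0,5]
    - [0,0.23,0.125,0,0,0,5]
    - [0,0.23,0.125,0,0,0,5]
    - [0,0.23,0.125,0,0,0,5]
    - [0,0.23,0.125,0,0,0,5]
    - [0,0.23,0.125,0,0,0,5]
    - [0,0,0,0,0,0,0]

```text
clock: 5.1
position: [607.6, 70.5, 88.0]
ee_rot: [0.728, -0.686, 0.001, -0.002]
contact_force: [-1.9, 3.4, 10.7]
gripper_width: 0.1
```

Run:
```python
from h import *
s=read_state();print(s['position'],s['contact_force']); p=s['position'][:2]-[578.5,80.5];print(np.hypot(*p),np.arctan2(p[1],p[0]))
b=shot('scene','s2');a=shot('top','t2')
f=lambda q:cv2.resize(q,(400,400),interpolation=cv2.INTER_CUBIC)
cv2.imwrite('pics/c2.png',np.hstack([f(a['image'][150:270,165:285]),f(b['image'][133:213,245:325])])[:,:,::-1])
```

```text
[607.57497583  70.53379422  88.01292577] [-1.85881471  3.43045236 10.73098317]
30.735638550273027 -0.3302248027186555
['image', 'mtx', 'extrinsics']
['image', 'mtx', 'extrinsics']
```

View pics/c2.png

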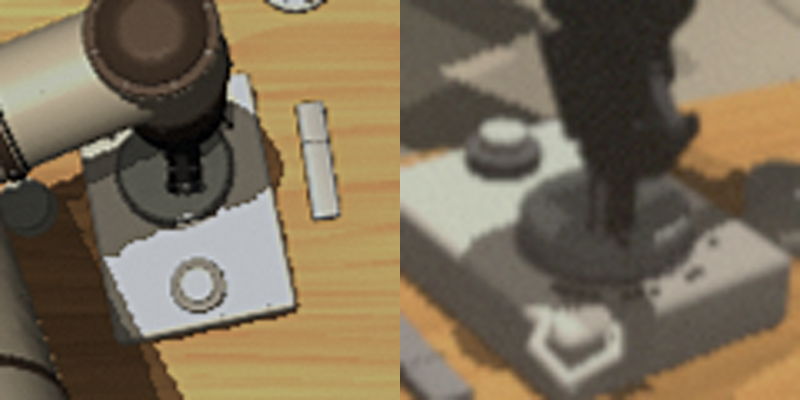

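The pointer is hidden under the gripper. I'll lift straight up and move aside to look.

Emit:
servo_tool:
  rows:
    - [0,0,0,-1,0,0,0]
    - [0,0,0,-3,0,0,0]
    - [0,0,0,-4,0,0,0]
    - [0,-4,0,-2,0,0,0]
    - [0,-4,0,0,0,0,0]
    - [0,-4,0,0,0,0,0]
    - [0,-4,0,0,0,0,0]
    - [0,0,0,0,0,0,0]
    - [0,0,0,0,0,0,0]

```text
clock: 6.1
position: [595.9, 230.0, 184.8]
ee_rot: [0.728, -0.685, -0.0, 0.001]
contact_force: [0.4, 0.0, 0.0]
gripper_width: 0.0
```

Run:
```python
from h import *
s=read_state();print(s['position'],s['contact_force'],s['ee_rot'])
b=shot('scene','s3');a=shot('top','t3')
f=lambda q:cv2.resize(q,(400,400),interpolation=cv2.INTER_CUBIC)
cv2.imwrite('pics/c3.png',np.hstack([f(a['image'][165:255,175:265]),f(b['image'][133:213,245:325])])[:,:,::-1])
```

```text
[595.90720145 229.96935649 184.82484641] [0.44527641 0.02761773 0.00315152] [ 7.28252599e-01 -6.85308547e-01 -1.50709989e-04  5.70005142e-04]
['image', 'mtx', 'extrinsics']
['image', 'mtx', 'extrinsics']
```

View pics/c3.png

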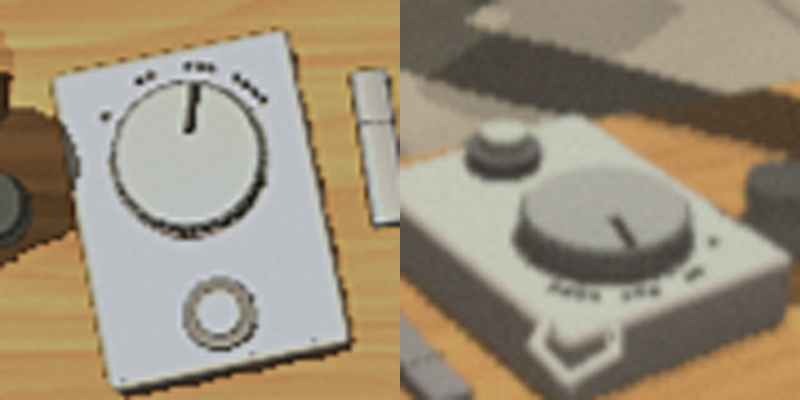

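The pointer, with its tip at (195,85) in the left crop, aims at the three pips at (198,68). It measures about -0.32 rad from the control's x axis against -0.3 expected. The third setting is reached and the dial is released. Next is the button.

Emit:
servo_tool:
  rows:
    - [0,3.2,2.48,0,0,0,0]
    - [0,3.2,2.48,0,0,0,0]
    - [0,3.2,2.48,0,0,0,0]
    - [0,3.2,2.48,0,0,0,0]
    - [0,3.2,2.48,0,0,0,0]
    - [0,0,0,2,0,0,0]
    - [0,0,0,3,0,0,0]
    - [0,0,0,2.5,0,0,0]
    - [0,0,0,0,0,0,0]
    - [0,0,0,0,0,0,0]

```text
clock: 7.2
position: [482.3, 61.5, 110.8]
ee_rot: [0.727, -0.686, 0.0, 0.0]
contact_force: [-0.4, 0.2, -0.1]
gripper_width: -0.5
```

Run:
```python
from h import *
s=read_state();print(s['position'],s['contact_force'])
print(ray(dict(np.load('pics/t3.npz')),(224.3,235.5),79))
b=shot('scene','s4');a=shot('top','t4')
f=lambda q:cv2.resize(q,(400,400),interpolation=cv2.INTER_CUBIC)
cv2.imwrite('pics/c4.png',np.hstack([f(a['image'][165:255,175:265]),f(b['image'][123:203,235:315])])[:,:,::-1])
```

```text
[482.31459176  61.4762813  110.80862428] [-0.40159603  0.1746495  -0.07947202]
[481.58553071  61.2011892   79.        ]
['image', 'mtx', 'extrinsics']
['image', 'mtx', 'extrinsics']
```

View pics/c4.png

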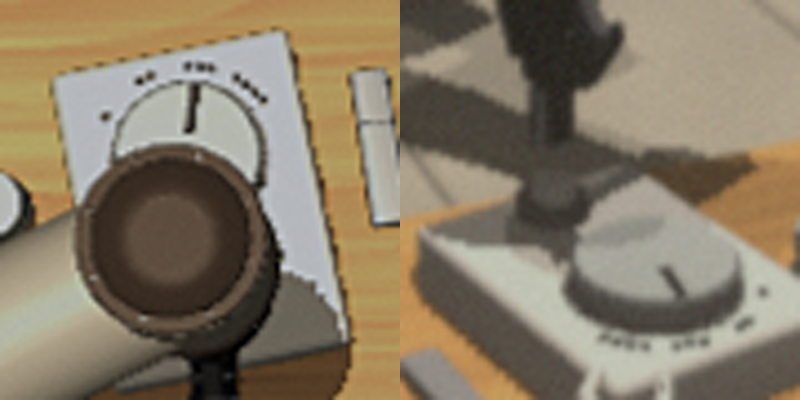

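The finger is centred above the button (scene crop (553,140) over (553,190)), and the pointer is still at three pips. Press down.

Emit:
servo_tool:
  rows:
    - [0,0,0,1.5,0,0,0]
    - [0,0,0,0.8,0,0,0]
    - [0,0,0,0.3,0,0,0]
    - [0,0,0,0.3,0,0,0]
    - [0,0,0,0,0,0,0]
    - [0,0,0,0,0,0,0]

```text
clock: 7.9
position: [482.7, 62.5, 83.9]
ee_rot: [0.728, -0.685, 0.001, -0.001]
contact_force: [-4.1, 0.4, 14.3]
gripper_width: -0.1
```

TCP z is 83.9, which is 6 mm below the release height, and the force has jumped to 14 N, so the button is at its stop. Now release.

Emit:
servo_tool:
  rows:
    - [0,0,0,-1,0,0,0]
    - [0,0,0,-3,0,0,0]
    - [0,0,0,-4,0,0,0]
    - [0,-4,0,-2,0,0,0]
    - [0,-4,0,0,0,0,0]
    - [0,-4,0,0,0,0,0]
    - [0,-4,0,0,0,0,0]
    - [0,-4,0,0,0,0,0]
    - [0,0,0,0,0,0,0]
    - [0,0,0,0,0,0,0]

```text
clock: 8.9
position: [469.8, 262.6, 181.3]
ee_rot: [0.728, -0.685, -0.0, 0.0]
contact_force: [-0.3, -1.4, -0.1]
gripper_width: -0.1
```

Run:
```python
from h import *
s=read_state();print(s['position'],s['contact_force'])
b=shot('scene','s5');a=shot('top','t5')
f=lambda q:cv2.resize(q,(400,400),interpolation=cv2.INTER_CUBIC)
cv2.imwrite('pics/c5.png',np.hstack([f(a['image'][165:255,175:265]),f(b['image'][133:213,245:325])])[:,:,::-1])
```

```text
[469.75217589 262.62638193 181.29698883] [-0.29434548 -1.42700235 -0.06627237]
['image', 'mtx', 'extrinsics']
['image', 'mtx', 'extrinsics']
```

View pics/c5.png

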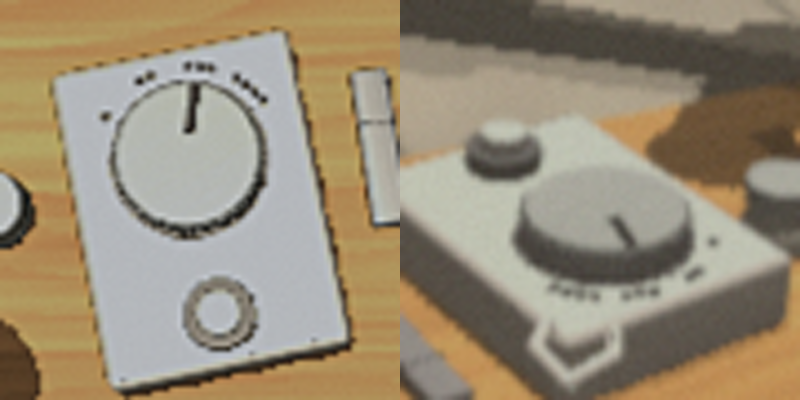

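The dial still points at three pips, the button stands at its earlier height, and the jar, case and stand are where they were. The arm is clear.

```bash
python3 -c "
from bench import *
print(job_done())"
```

```text
the job is handed in; nothing more can be done
None
```

I turned the dial to its third setting, let go of it, pressed the start button fully down and released it, then handed the job in at about 9 s. No verdict was reported.

- **Dial:** I pressed the shut fingertips on the dial top with about 13 N and swept clockwise about its axis at 30 mm radius, then lifted off. The pointer then measured about -0.32 rad against -0.3 for three pips. It still aimed at three pips in the last pictures.
- **Start button:** The fingertip went 6 mm down and the force rose to about 14 N, so the button reached its stop. In the last pictures it is back at its released height.
- **Loose things:** The cream jar, tweezers case and brush stand show no shift in the last close-ups. I did not re-check the bottle, cup, pill organiser and soap box, but the arm stayed well clear of them.
- **One odd reading:** The force sensor showed up to 1.4 N sideways at the end, just after the arm stopped. The arm was more than 100 mm above the control, touching nothing, so I took it as an after-effect of the motion.

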